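Back off the thumbscrew and slide the whistle to the stop

TASK

The tin whistle in the V-block was clamped short of its end stop. Roll a fingertip round the knurled rim of the thumbscrew on top of the clamp, never gripping it, to loosen it two full turns counter-clockwise seen from above (a quarter turn more or less is fine), then push the whistle lengthwise by its mouthpiece end until its foot is right up against the stop. Do not drag the whistle while it is still clamped, do not grip or lift it, and leave everything else on the desk where it is.

Things in the scene. Friction and masses are not known exactly. Their poses are not given: they have to be found in the camera images.
- fixture: Fixed iron base plate, 110 mm in x, 12 thick, y from -65 to +170, carrying V-block, clamp and end stop. Origin on the desk below the thumbscrew's axis; y along the whistle towards the stop, z up. V-block 60 x 80 mm about the origin, top at z 52, 90 degree groove along y. Stop: upright plate 44 wide in x, 12 thick, top at z 72, near face at y +145.
- clamp_bridge (a point): Centre of the top of the clamp's iron stirrup, 99 mm above the desk, axes as the fixture's. Its bridge spans the V-block: 84 mm in x, 24 in y, 13 thick, on two legs at x = +-36 mm; a boss 22 mm across stands 6 mm higher, and the thumbscrew goes down through it.
- stop_face (a point): Point on the end stop's near face on the line of the whistle's axis: x 0, y +145, z 49.5 mm in the fixture's frame; axes as the fixture's. The whistle's foot touches here when it is home.
- thumbscrew_top (a point): Centre of the steel head's top face, z up. Head: upright disc 40 mm across its knurling (30 straight ridges 1.3 mm proud, 3 to 16 mm below the top), 19.5 high; top 131.5 mm above the desk when tight, 2 mm higher each turn. Dark index line on top, centre to rim, along this frame's y; at tight it points at the stop. About 4 to 10 N on the rim and a tangential sweep turn it; needs 0.04 N m.
- thumbscrew (a joint): Turn of the thumbscrew in rad, counted through full turns: 0 = tight (where it always starts), growing counter-clockwise seen from above as it is loosened; two full turns = 12.57. It can be turned about five turns.
- whistle: Tarnished brass tin whistle in the V-block, 70 g, 260 mm long, tube 13.5 across, mouthpiece 16.5 across on the last 56 mm. Origin on the axis at mid length, 49.5 mm above the desk; y towards the foot. When tight a sprung copper pad on the screw holds it down with 6 N; from about half a turn it is free, two turns leave 3 mm over it. Its foot starts 20 to 40 mm short of the stop.
- whistle_foot (a point): Centre of the whistle's open foot end, on the tube's axis, 130 mm along +y from its origin.
- whistle_mouth (a point): Centre of the end face of the mouthpiece (13 mm wide, 9 mm high, facing -y), 130 mm along -y from the whistle's origin and 2.5 mm below the tube's axis, about 47 mm above the desk, overhanging the V-block and the base plate.
- gauge_disc: Bystander: round steel gauge disc, 52 mm diameter, 6 mm thick, lying flat near the fixture on the robot's side. Origin at the centre of its underside.
- maple_plug: Bystander: cracked maple plug, 12 x 34 x 12 mm, lying near the fixture on the robot's side. Origin at the centre of its underside.
- tube_cutter: Bystander: brass tube cutter, about 85 x 40 x 18 mm, lying flat beyond the mouthpiece end. Origin at the underside of its frame.
- spare_whistle: Bystander: a second whistle, 230 mm long, 12 mm tube, lying on the desk beyond the fixture. Origin on its axis at mid length.
- mallet: Bystander: small hammer, 220 mm long, about 30 mm high, lying on the desk to the right.
- cork_jar: Bystander: closed glass jar, 52 mm diameter, 55 mm high, standing past the stop end. Origin at the centre of its underside.

How it is judged:
By the outcome, as a careful person would: the job done as asked, in the order asked, and still so for the second after the job is handed in, with the robot touching nothing.
It also fails if it takes over 72 s, if anything falls off the work surface, if the arm or the gripper's body presses on something with over 40 N, if the wrist force passes 120 N, or if a joint passes its speed limit or range.

ROBOT

A 7-joint arm with a two-finger parallel gripper is mounted at the origin on the work surface. World frame = base frame: x ahead of the robot, y to its left, z up, the work surface at z = 0. Lengths are in m, angles in degrees, forces in N, time in s.
With the tool pointing down it reaches from about 0.425 to 0.875 m from the base axis. Payload 4.7 kg.
Tool frame: the origin (TCP) lies on the centre line of the jaws, within the pads' length; the fingertips stand 11 mm ahead of it and the grasp point (between the pads) lies 8 mm behind it; z points along the fingers, y is the direction in which the jaws open and shut (so a half turn about z gives the same grasp; the last joint's range is limited). The gripper opens to 87 mm and grips with 3 to 60 N. Pads are 19 mm wide; open, the fingers measure 117 mm over their backs; the gripper's body (75 mm by 190 mm) begins 51 mm behind the grasp point.
Start: joints at [-72.531, 18.392, -4.016, 83.108, 1.295, 78.541, -3.26], TCP at [0.186, 0.623, 0.234] pointing down, gripper open.
Joint ranges: [-163.93, 163.93], [-17.29, 119.83], [-79.2, 71.16], [3.27, 140.29], [-89.18, 269.18], [5.43, 117.66], [-154.24, 154.24]. Speed limits (degrees/s): [147.25, 147.25, 180, 180, 180, 180, 180].

INTERFACE

Orientations are given as [roll, pitch, yaw] about the fixed x, y, z axes, in that order (R = Rz(yaw) Ry(pitch) Rx(roll)).
In Python, from cell import env gives the robot as it stands.
- The arm moves only by the tool servo_tool, never from a script. Its argument "moves" is text: rows parted by semicolons, each of 7 numbers parted by spaces: the shift along the tool's x, y, z as a fraction of full scale, then the turn, a rotation vector about the tool's x, y, z as a fraction of full scale, then the gripper's target within -1 to 1 (shut at 1, half-way at 0, fully open at -1). A call has 1 to 20 rows; each row shifts and turns the pose as measured when the row begins, along the tool's axes as they then stand; what a row does not reach is not made up. Full scale, the value 1, is 1000 mm for a shift and 0.5 rad for a turn. A row lasts 1/12 s, in which the tool goes at most 41.7 mm and 7.16 degrees, less where a joint would pass 70% of its speed; a pose out of reach is approached as far as the arm can. A call with a number of a shift or a turn outside -1 to 1 is refused whole. A call with a gripper value outside its range is refused whole. The fingers move at their own pace and stop on an object; "squeeze" is the grip in N (left out, the last holds). Time passes only in rows, so rows that do not move let the fingers close. It gives the time, the measured TCP pose, the force and the opening at its end, in the units of the state.
- env.get_obs(): the state, without advancing time (a new reading comes with each control period).
- env.read_camera(name): name is "scene" or "top" or "wrist"; returns a dict with "img" (420x560x3 uint8, red, green, blue), "range_z" (420x560 float32, m along the optical axis (not along the pixel's ray), 0 where there is no reading), "mtx" (3x3 intrinsics, pixels), "k1" (the pictures are not rectified: a ray, as slopes to the right and down, at radius r is drawn at 1 + k1 r^2 times it, then the intrinsics apply), "T" (4x4, takes a point from camera to world coordinates); the wrist camera has in their place "hand_eye" (4x4, takes a point from camera to tool coordinates, whose origin is the TCP and whose axes are the flange's). Camera axes: x right, y up, looking along -z (the intrinsics and any distortion apply to the point x, -y, -z); pixel columns grow to the right and rows downward; lengths in m; the calibration is good to about 2 mm. A picture is of the moment at which its call begins: read the wrist's pose just before it.
- env.sign_off(): hands the job in, once; it reports no verdict.
The state is a dict: "time_s": time; "qpos": joint angles; "joint_velocities": joint speeds; "effort": joint torques, N m; "tool_pos": TCP position; "tool_rot": TCP orientation; "force": force on the tool from outside, world axes, zero at the start; "wrist_torque": the same for the moment, N m; "grip_width": finger opening in m.
Only numpy, scipy, OpenCV 4.12 (cv2) and the standard library are available. Lean on these libraries where they do the work, as an engineer would, in place of code of your own. Each camera call takes 0.05 s, during which the arm holds its last target.

## Working session

There is one attempt and no reset: what is moved stays moved. The work goes in short steps, Python scripts to look and compute and a tool call to move; the robot and the scene stay as the last step left them, time stands still between calls to the robot, and variables do not carry over. Pictures are saved under pics/ and viewed, and the job is handed in when it is done.

Besides the shell and the picture viewer there is one more tool, called after "Emit:" as name(argument=value, ...), one argument or row to a line, values as JSON. servo_tool: Moves the arm, as the interface text tells. Its arguments: {"type":"object","properties":{"moves":{"type":"string"},"squeeze":{"type":"number"}},"required":["moves"]}

```bash
ls; mkdir -p pics; python3 - <<'E'
from cell import env
import cv2,numpy as np
o=env.get_obs()
for k in o: print(k,o[k])
for n in("scene","top"):
    d=env.read_camera(n); cv2.imwrite(f"pics/{n}0.png",d["img"][:,:,::-1]); print(n,d["mtx"],d["k1"],d["T"])
    np.savez(f"{n}0.npz",**d)
E
```

```text
pics
time_s 0.0
qpos [-72.53166251  18.43712862  -4.01558263  83.17694949   1.2945434
  78.53901853  -3.2600996 ]
joint_velocities [-0.006761    0.0359984   0.05593555  0.04562589  0.01235931  0.01213004
  0.02983512]
effort [ 5.57667056e-05 -4.91279769e+01 -4.03597355e-01 -3.12526274e+01
 -6.39089313e-02  4.35140985e-02  1.64522830e-04]
tool_pos [0.1862449  0.62218401 0.23246543]
tool_rot [-1.79892122e+02  5.33456156e-03  1.63341320e+02]
force [-0.23791303 -0.35135691  0.33545387]
wrist_torque [-0.03826584  0.01303124 -0.04468532]
grip_width 0.08692933533019706
scene [[455.94088771   0.         274.70639883]
 [  0.         455.94088771 210.01923793]
 [  0.           0.           1.        ]] -0.013426547620042247 [[-0.29460107 -0.74575164  0.59754891  1.21878134]
 [ 0.95545783 -0.24139406  0.16979176  0.14737998]
 [ 0.01762227  0.62095362  0.78364919  0.93889915]
 [ 0.          0.          0.          1.        ]]
top [[464.10430063   0.         276.34893995]
 [  0.         464.10430063 209.13021102]
 [  0.           0.           1.        ]] -0.11699037318135769 [[-0.01668093  0.9943679  -0.10466247  0.46962956]
 [-0.99974878 -0.01502014  0.01663628 -0.00373331]
 [ 0.01497054  0.10491368  0.99436864  1.13491766]
 [ 0.          0.          0.          1.        ]]
```

View pics/scene0.png

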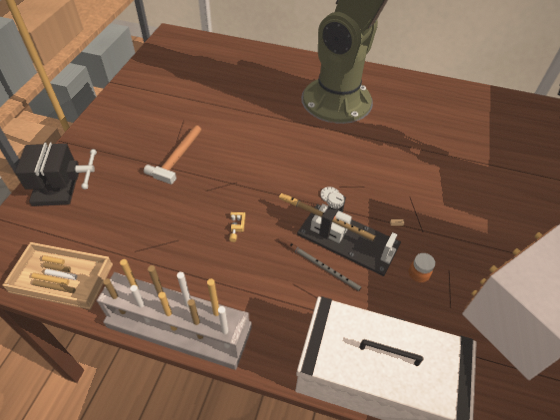

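View pics/top0.png

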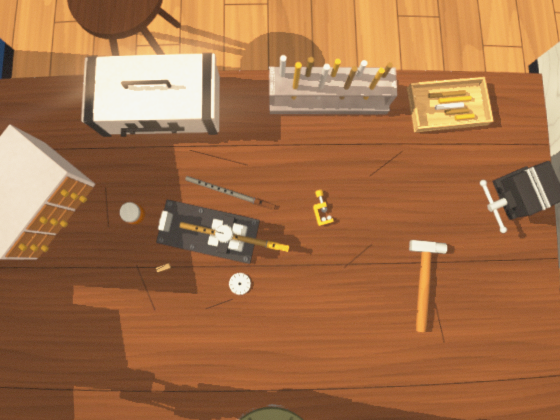

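```bash
python3 - <<'E'
import cv2,numpy as np
d=np.load("top0.npz")["img"][:,:,::-1]; cv2.imwrite("pics/t0z.png",cv2.resize(d[165:305,110:300],None,fx=4.2,fy=4.2,interpolation=cv2.INTER_CUBIC))
d=np.load("scene0.npz")["img"][:,:,::-1]; cv2.imwrite("pics/s0z.png",cv2.resize(d[170:290,260:440],None,fx=4.4,fy=4.4,interpolation=cv2.INTER_CUBIC))
E
```

```text
(no output)
```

View pics/t0z.png

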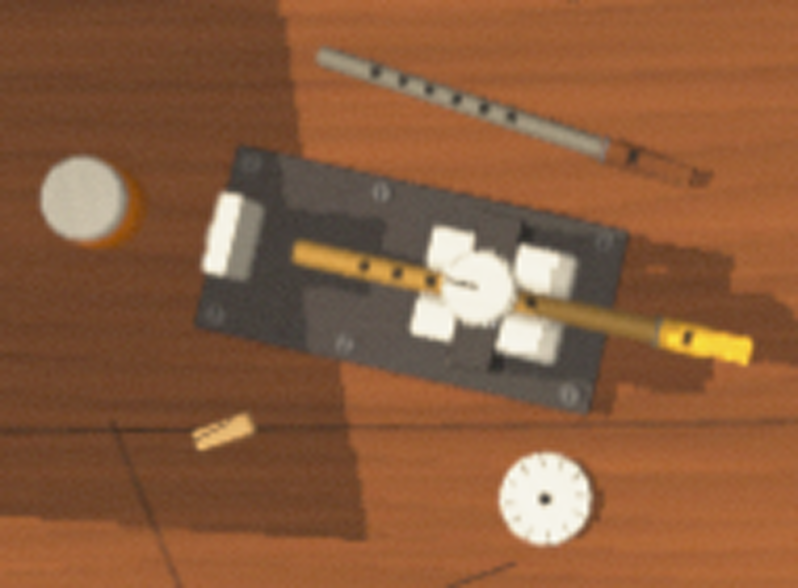

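View pics/s0z.png

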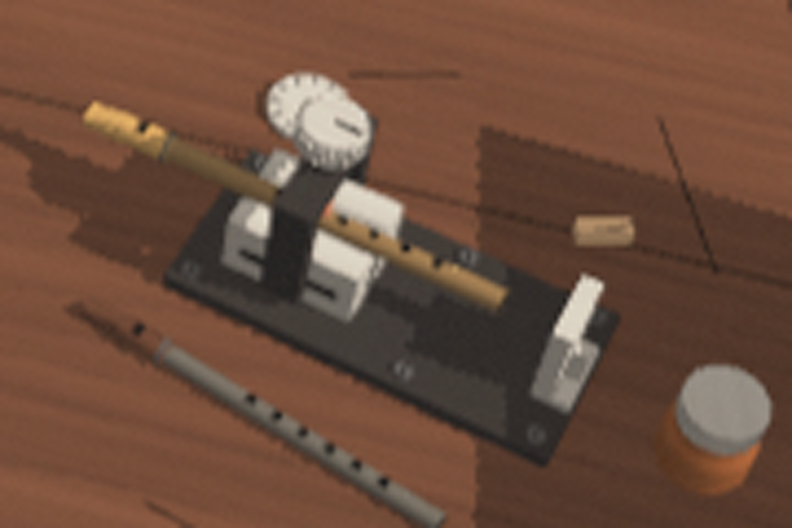

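```bash
cat > h.py <<'E'
import numpy as np,cv2
def ray(d,u,v):
    K=d["mtx"];k=float(d["k1"])
    p=cv2.undistortPoints(np.array([[[u,v]]],float),K,np.array([k,0,0,0.]))[0,0]
    return np.array([p[0],-p[1],-1.])
def onz(d,u,v,z,T=None):
    T=d["T"] if T is None else T
    r=T[:3,:3]@ray(d,u,v);o=T[:3,3]; return o+r*(z-o[2])/r[2]
def proj(d,P,T=None):
    T=d["T"] if T is None else T
    c=np.linalg.inv(T)@np.r_[P,1]; x=c[0]/-c[2];y=-c[1]/-c[2]
    s=1+float(d["k1"])*(x*x+y*y); K=d["mtx"]
    return np.array([K[0,0]*x*s+K[0,2],K[1,1]*y*s+K[1,2]])
E
python3 - <<'E'
from h import *
d=dict(np.load("top0.npz"))
f=lambda a,b,z:onz(d,110+(a+.5)/4.2-.5,165+(b+.5)/4.2-.5,z)
C=[f(240,147,.012),f(628,232,.012),f(588,411,.012),f(195,327,.012)]
print(np.round(C,4))
# rect fit: corners fixture frame (x,y): (+55,170),(+55,-65)?,...
F=np.array([[55,170],[55,-65],[-55,-65],[-55,170]])/1e3
P=np.array(C)[:,:2]
a=F-F.mean(0);b=P-P.mean(0)
U,S,Vt=np.linalg.svd(a.T@b); R=(U@Vt).T
t=P.mean(0)-R@F.mean(0)
print("fix",t,np.degrees(np.arctan2(R[1,0],R[0,0])),np.linalg.det(R), P-(F@R.T+t))
hd=f(478,288,.1315);print("head",hd)
w=f(295,252,.0495),f(750,350,.047)
print("foot,mouth",w,np.linalg.norm(w[0]-w[1]))
for p in w: print((p[:2]-t)@R)
print("head in fix",(hd[:2]-t)@R)
for n,x in dict(disc=(546,499,.006),plug=(224,431,.012),jar=(83,198,.055),stopt=(217,233,.072)).items(): p=f(*x);print(n,p,(p[:2]-t)@R)
s=dict(np.load("scene0.npz"))
g=lambda a,b,z:onz(s,260+(a+.5)/4.4-.5,170+(b+.5)/4.4-.5,z)
print("scene head",g(335,128,.1315))
E
```

```text
[[0.6153 0.2452 0.012 ]
 [0.5623 0.0197 0.012 ]
 [0.4597 0.044  0.012 ]
 [0.5109 0.2707 0.012 ]]
fix [0.52516358 0.09373609] -13.071286877573922 0.9999999999999997 [[-0.00192323 -0.00173949]
 [-0.0017546   0.00168576]
 [ 0.00282701  0.0011033 ]
 [ 0.00085081 -0.00104957]]
head [0.52465572 0.09480476 0.1315    ]
foot,mouth (array([0.55072364, 0.20534476, 0.0495    ]), array([ 0.49239461, -0.04811709,  0.047     ])) 0.26009889509286477
[-0.00034398  0.11449756]
[ 0.00016206 -0.14558882]
head in fix [-0.0007364   0.00092611]
disc [0.40963731 0.06896659 0.006     ] [-0.10693097 -0.0502555 ]
plug [0.4509178  0.25358842 0.012     ] [-0.10847474  0.1389188 ]
jar [0.58229307 0.32452209 0.055     ] [0.00345394 0.23772678]
stopt [0.56009432 0.24422635 0.072     ] [-9.68476367e-06  1.54491021e-01]
scene head [0.52772882 0.09695628 0.1315    ]
```

```bash
python3 - <<'E'
from h import *
d=dict(np.load("top0.npz"));Z=d["range_z"]
def P(u,v):
    r=ray(d,u,v)*Z[v,u]; return d["T"][:3,:3]@r+d["T"][:3,3]
for u,v in[(10,140),(88,183),(60,170),(20,200),(8,255),(40,250),(322,208),(319,193),(425,247),(60,300),(20,280)]: print(u,v,np.round(P(u,v),3))
from cell import env
c=env.read_camera("wrist");cv2.imwrite("pics/w0.png",c["img"][:,:,::-1]);print(c["hand_eye"],c["mtx"])
E
```

```text
10 140 [0.734 0.566 0.168]
88 183 [0.655 0.432 0.043]
60 170 [0.663 0.446 0.169]
20 200 [0.599 0.533 0.171]
8 255 [0.481 0.565 0.156]
40 250 [0.495 0.555 0.029]
322 208 [ 0.47  -0.004  1.135]
319 193 [ 0.625 -0.127  0.018]
425 247 [ 0.489 -0.382  0.025]
60 300 [ 0.371  0.516 -0.001]
20 280 [ 0.42   0.622 -0.001]
[[-2.35180334e-04  9.67544569e-01  2.52700319e-01  6.83262663e-02]
 [ 9.99999903e-01  3.21491444e-04 -3.00264718e-04 -4.96939040e-04]
 [-3.71760488e-04  2.52700224e-01 -9.67544551e-01 -1.50121510e-01]
 [ 0.00000000e+00  0.00000000e+00  0.00000000e+00  1.00000000e+00]] [[312.09668763   0.         286.19263154]
 [  0.         312.09668763 212.94365542]
 [  0.           0.           1.        ]]
```

View pics/w0.png

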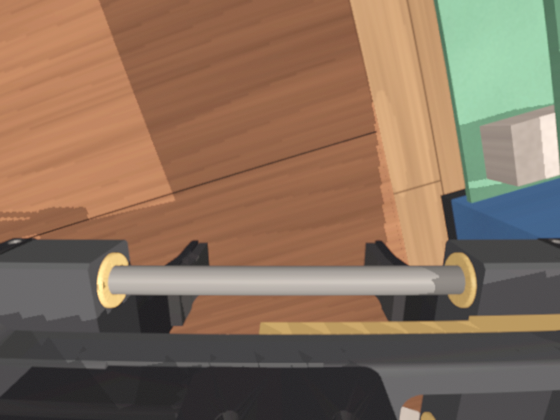

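```bash
cat >> h.py <<'E'
from scipy.spatial.transform import Rotation as Ro
A=np.array([.5255,.095]); YAW=-13.07
RF=Ro.from_euler('z',YAW,degrees=True).as_matrix()[:2,:2]
def fix(p): return np.r_[(np.array(p[:2])-A)@RF*1e3, p[2]*1e3]
def world(x,y,z): return np.r_[A+RF@np.array([x,y])/1e3,z/1e3]
def status():
    from cell import env
    o=env.get_obs(); R=Ro.from_euler('xyz',o["tool_rot"],degrees=True)
    print("t %.2f fix"%o["time_s"],np.round(fix(o["tool_pos"]),2),"rot",np.round(o["tool_rot"],2),"F fix",np.round(np.r_[np.array(o["force"][:2])@RF,o["force"][2]],2),"w",o["grip_width"],"q",np.round(o["qpos"],1))
    return o,R
def to(x,y,z,yaw=180+YAW):
    o,R=status()
    d=R.inv().apply(world(x,y,z)-np.array(o["tool_pos"]))
    T=Ro.from_euler('xyz',[180,0,yaw],degrees=True)
    print("tool shift mm",np.round(d*1e3,2),"rotfrac",np.round((R.inv()*T).as_rotvec()/.5,4))
E
python3 -c "
from h import *
to(-60,12,200)"
```

```text
t 0.15 fix [-449.66  436.94  232.71] rot [-1.7992e+02  1.0000e-02  1.6334e+02] F fix [ 0.35  0.2  -0.19] w 0.08654963163545402 q [-72.5  18.4  -4.   83.2   1.3  78.5  -3.3]
tool shift mm [-415.49 -399.67   33.34] rotfrac [-2.900e-03  1.000e-04 -1.253e-01]
```

Emit:
servo_tool(
  moves="-0.026 -0.025 0.001 0 0 -0.008 1;-0.026 -0.025 0.001 0 0 -0.008 1;-0.026 -0.025 0.001 0 0 -0.008 1;-0.026 -0.025 0.001 0 0 -0.008 1;-0.026 -0.025 0.001 0 0 -0.008 1;-0.026 -0.025 0.001 0 0 -0.008 1;-0.026 -0.025 0.001 0 0 -0.008 1;-0.026 -0.025 0.001 0 0 -0.008 1;-0.026 -0.025 0.001 0 0 -0.008 1;-0.026 -0.025 0.001 0 0 -0.008 1;-0.026 -0.025 0.001 0 0 -0.008 1;-0.026 -0.025 0.001 0 0 -0.008 1;-0.026 -0.025 0.001 0 0 -0.008 1;-0.026 -0.025 0.001 0 0 -0.008 1",
  squeeze=10,
)

```text
time_s: 1.32
tool_pos: [0.4498, 0.1777, 0.2114]
tool_rot: [-179.8, -0.4, 167.8]
force: [1.0, 0.3, 0.5]
grip_width: 0.0035
```

```bash
python3 -c "
from h import *
to(-60,12,160)"
```

```text
t 1.32 fix [-92.48  63.39 211.36] rot [-179.82   -0.45  167.8 ] F fix [0.95 0.52 0.48] w 0.003516572703169167 q [-43.5  -1.4  18.7 108.1   0.3  73.7  52.9]
tool shift mm [-32.09 -51.72  51.27] rotfrac [-0.0063 -0.0157  0.0306]
```

Emit:
servo_tool(
  moves="-0.008 -0.013 0.013 -0.0015 -0.004 0.007 1;-0.008 -0.013 0.013 -0.0015 -0.004 0.007 1;-0.008 -0.013 0.013 -0.0015 -0.004 0.007 1;-0.008 -0.013 0.013 -0.0015 -0.004 0.007 1;0 0 0 0 0 0 1;0 0 0 0 0 0 1;0 0 0 0 0 0 1",
)

```text
time_s: 1.9
tool_pos: [0.4739, 0.1065, 0.1579]
tool_rot: [-179.9, 0.2, 166.0]
force: [-0.4, 0.7, 1.6]
grip_width: 0.0006
```

```bash
python3 -c "
from h import *
to(-45,12,128)
from cell import env
c=env.read_camera('top');cv2.imwrite('pics/t1.png',cv2.resize(c['img'][150:310,120:320,::-1],None,fx=4,fy=4))
c=env.read_camera('wrist');cv2.imwrite('pics/w1.png',c['img'][:,:,::-1])
"
```

```text
t 1.90 fix [-52.88  -0.48 157.87] rot [-179.94    0.18  165.96] F fix [-0.57  0.58  1.59] w 0.0005608957040048952 q [-38.9   0.8  23.4 112.4  -0.2  66.7  60.5]
tool shift mm [-7.57 12.65 29.88] rotfrac [-0.0022  0.0063 -0.034 ]
```

View pics/w1.png

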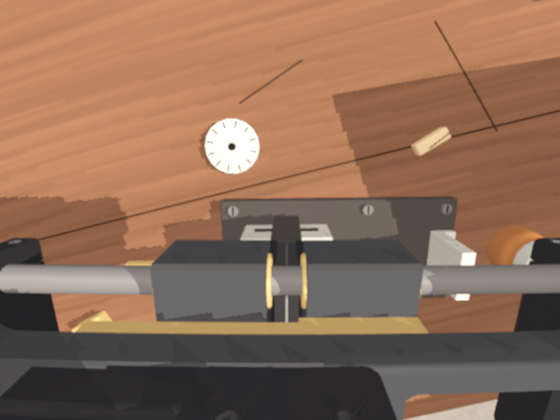

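View pics/t1.png

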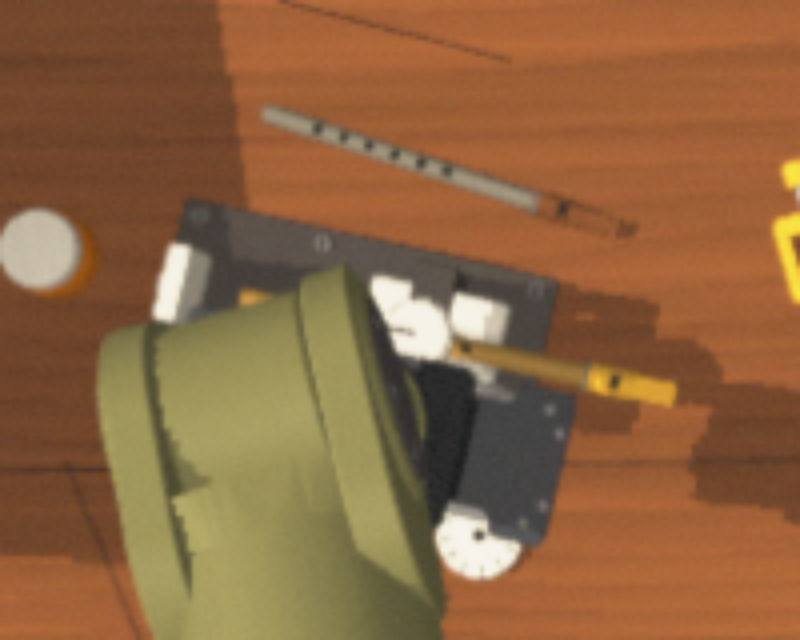

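Emit:
servo_tool(
  moves="-0.002 0.004 0.007 0 0.001 -0.009 1;-0.002 0.004 0.007 0 0.001 -0.009 1;-0.002 0.004 0.006 0 0.001 -0.007 1;-0.001 0 0.005 0 0.001 -0.007 1;0 0 0.002 0 0 0 1;0 0 0 0 0 0 1;0 0 0 0 0 0 1",
)

```text
time_s: 2.58
tool_pos: [0.4851, 0.1235, 0.1295]
tool_rot: [179.9, 0.2, 167.5]
force: [0.2, -0.5, -0.4]
grip_width: 0.0004
```

```bash
python3 -c "
from h import *
to(-45,12,128)"
```

```text
t 2.58 fix [-45.81  18.61 129.55] rot [179.9    0.18 167.5 ] F fix [ 0.3  -0.44 -0.36] w 0.00041083895361284723 q [-39.3   4.5  23.  112.4  -2.   63.3  62. ]
tool shift mm [-0.74 -6.62  1.54] rotfrac [0.0036 0.0064 0.0201]
```

Emit:
servo_tool(
  moves="-0.003 -0.002 0.001 0 0.002 0.005 1;-0.003 -0.002 0.0005 0 0.002 0.005 1;-0.003 -0.001 0 0 0 0.005 1;-0.002 0 0 0 0 0 1;0 0 0 0 0 0 1",
)

```text
time_s: 3.0
tool_pos: [0.4962, 0.1146, 0.1286]
tool_rot: [179.9, 0.1, 167.0]
force: [0.5, -0.1, 0.7]
grip_width: 0.0003
```

Emit:
servo_tool(
  moves="-0.0015 0 0 0 0 0 1;-0.0015 0 0 0 0 0 1;-0.0015 0 0 0 0 0 1",
)

```text
time_s: 3.25
tool_pos: [0.4974, 0.1146, 0.1282]
tool_rot: [179.9, -0.3, 166.9]
force: [-4.0, 0.9, 3.3]
grip_width: 0.0005
```

```bash
python3 -c "
from h import *
to(-30,12,128)"
```

```text
t 3.25 fix [-31.79  12.69 128.18] rot [179.89  -0.35 166.95] F fix [-4.12 -0.02  3.28] w 0.0004845954789613896 q [-38.1   6.2  23.8 110.8  -3.1  63.7  63.9]
tool shift mm [-1.79 -0.69  0.17] rotfrac [ 0.0039 -0.0122  0.0007]
```

Emit:
servo_tool(
  moves="-0.0025 -0.002 0 0 0 0 1;-0.0025 -0.003 0 0 -0.002 0 1;-0.0025 -0.003 0 0 -0.002 0 1;-0.0025 -0.003 0 0 -0.002 0 1;-0.0025 -0.003 0 0 -0.002 0 1",
)

```text
time_s: 3.67
tool_pos: [0.4964, 0.1111, 0.1283]
tool_rot: [179.3, -1.5, 167.5]
force: [-6.6, 4.7, 6.2]
grip_width: 0.0007
```

```bash
python3 -c "
from h import *
to(-30,-12,128)
from cell import env
c=env.read_camera('top');cv2.imwrite('pics/t2.png',cv2.resize(c['img'][200:260,190:270,::-1],None,fx=8,fy=8,interpolation=cv2.INTER_CUBIC))
"
```

```text
t 3.67 fix [-32.     9.08 128.33] rot [179.27  -1.54 167.51] F fix [-7.48  3.1   6.2 ] w 0.0006644571455559714 q [-37.2   6.7  24.1 110.4  -4.5  64.6  66.2]
tool shift mm [-1.79e+00 -2.11e+01  1.00e-02] rotfrac [ 0.0251 -0.0538  0.02  ]
```

View pics/t2.png

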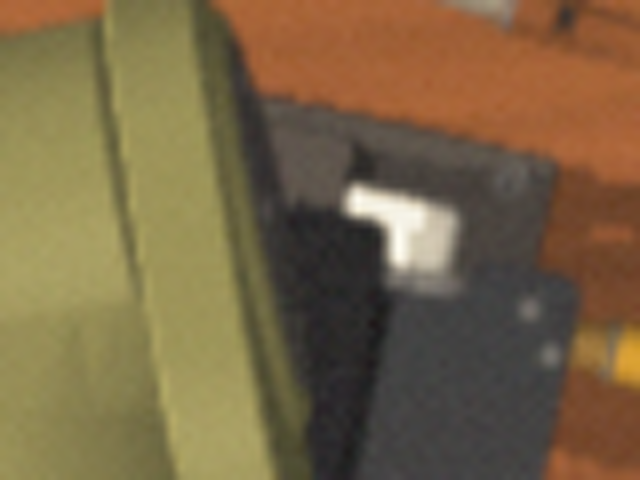

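Emit:
servo_tool(
  moves="-0.002 -0.005 -0.002 0.006 -0.015 0.005 1;-0.002 -0.005 -0.001 0.006 -0.015 0.005 1;-0.002 -0.005 -0.001 0.006 -0.012 0.005 1;-0.002 -0.005 -0.001 0.006 -0.012 0.005 1",
)

```text
time_s: 4.05
tool_pos: [0.4928, 0.0953, 0.1303]
tool_rot: [179.9, -0.9, 167.3]
force: [-8.6, 4.5, -0.4]
grip_width: 0.0006
```

```bash
python3 -c "
from h import *
to(-30,-12,128)
"
```

```text
t 4.05 fix [-31.9   -7.06 130.25] rot [179.87  -0.87 167.29] F fix [-9.41  2.47 -0.35] w 0.0005963708490205131 q [-36.9   5.4  24.6 111.4  -3.   64.4  66.2]
tool shift mm [-1.91 -4.95  2.21] rotfrac [ 0.0043 -0.0305  0.0124]
```

Emit:
servo_tool(
  moves="-0.0015 -0.004 0 0 -0.012 0.003 1;0.006 -0.002 0 0 -0.005 0 1;0.008 0 0.001 0 -0.004 0 1;0.03 0 -0.01 0 0 0 1;0.03 0 -0.01 0 0 0 1;0.02 0 0 0 0 0 1;0 0 0 0 0 0 1",
)

```text
time_s: 4.63
tool_pos: [0.3995, 0.1073, 0.1497]
tool_rot: [-180.0, 0.2, 166.9]
force: [-0.0, 0.3, -0.0]
grip_width: 0.0002
```

```bash
python3 -c "
from h import *
to(-45,15,128)
from cell import env
c=env.read_camera('top');cv2.imwrite('pics/t3.png',cv2.resize(c['img'][200:260,190:270,::-1],None,fx=8,fy=8,interpolation=cv2.INTER_CUBIC))
c=env.read_camera('scene');cv2.imwrite('pics/s3.png',cv2.resize(c['img'][170:250,290:390,::-1],None,fx=7,fy=7,interpolation=cv2.INTER_CUBIC))
"
```

```text
t 4.63 fix [-125.5   -16.49  149.69] rot [-179.98    0.22  166.94] F fix [-0.11  0.25 -0.03] w 0.00024218258584576683 q [-40.6  -8.5  20.2 121.5   3.4  66.4  55.1]
tool shift mm [-80.43  31.48  21.98] rotfrac [-0.0006  0.0076  0.0004]
```

View pics/t3.png

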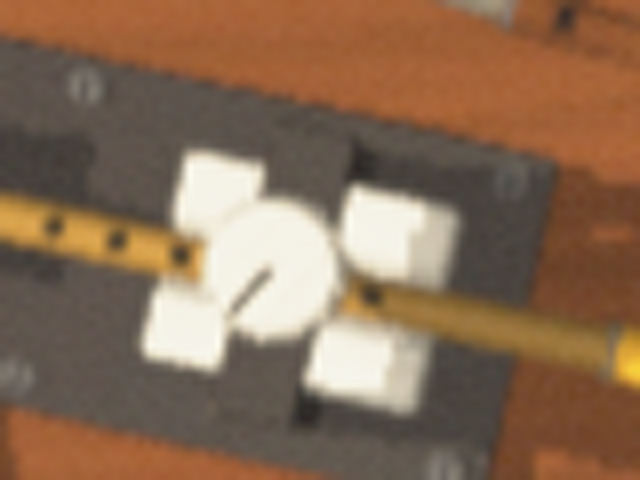

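View pics/s3.png

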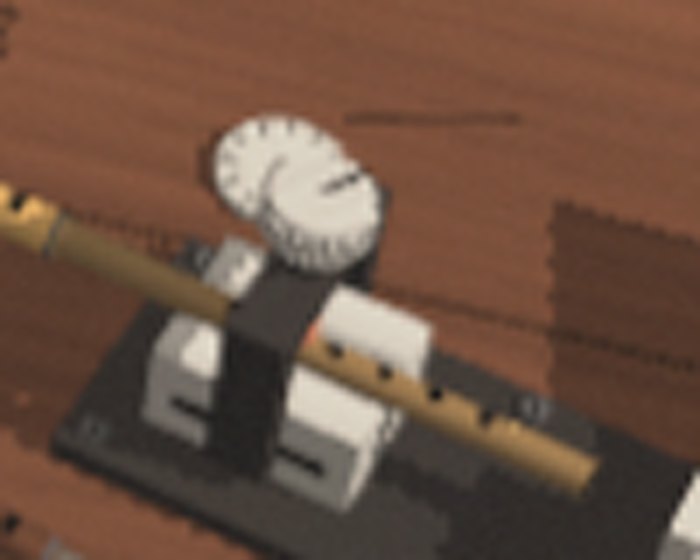

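Emit:
servo_tool(
  moves="-0.02 0.008 0 0 0.002 0 1;-0.02 0.008 0.002 0 0.002 0 1;-0.02 0.008 0.004 0 0 0 1;-0.01 0.005 0.006 0 0 0 1;-0.005 0.003 0.006 0 0 0 1;-0.003 0 0.004 0 0 0 1;0 0 0 0 0 0 1",
)

```text
time_s: 5.32
tool_pos: [0.4973, 0.1168, 0.1287]
tool_rot: [180.0, 1.0, 166.6]
force: [-0.4, 0.1, 0.4]
grip_width: 0.0004
```

```bash
python3 -c "
from h import *
to(-33,15,129)
"
```

```text
t 5.32 fix [-32.44  14.83 128.71] rot [179.96   0.96 166.58] F fix [-0.42  0.01  0.42] w 0.00035206832645399153 q [-39.    5.3  23.7 111.7  -1.9  62.6  62.1]
tool shift mm [ 0.56  0.17 -0.29] rotfrac [ 0.0014  0.0334 -0.0121]
```

Emit:
servo_tool(
  moves="-0.002 0 0 0 0 0 1;-0.002 -0.003 -0.0005 0.002 -0.01 0.002 1;-0.002 -0.005 -0.001 0.003 -0.01 0.002 1;-0.002 -0.005 -0.0005 0.003 -0.01 0.002 1;-0.0018 -0.005 -0.0005 0.003 -0.01 0.002 1;-0.0018 -0.005 -0.0005 0.003 -0.01 0.002 1;-0.0018 -0.005 -0.0005 0.003 -0.01 0.002 1",
)

```text
time_s: 5.9
tool_pos: [0.4917, 0.0932, 0.1293]
tool_rot: [-179.8, 1.4, 166.6]
force: [-5.1, 3.3, -0.8]
grip_width: 0.0003
```

```bash
python3 -c "
from h import *
to(-33,-15,129)
"
```

```text
t 5.90 fix [-32.52  -9.35 129.34] rot [-179.79    1.42  166.61] F fix [-5.68  2.1  -0.85] w 0.00033979586241750833 q [-38.    3.7  24.6 113.3  -0.8  62.2  63.5]
tool shift mm [ 0.46 -5.65  0.35] rotfrac [-0.0073  0.0497 -0.0112]
```

Emit:
servo_tool(
  moves="-0.0015 -0.005 0 0 0 0 1;0.006 -0.001 0 0 0.01 0 1;0.004 0.008 0 0 0.01 0 1;0 0.01 0 -0.002 0.01 -0.003 1;-0.002 0.008 0 -0.002 0.01 -0.003 1;-0.004 0.003 0 -0.002 0.005 -0.003 1;-0.001 0 0 0 0 0 1",
)

```text
time_s: 6.48
tool_pos: [0.4977, 0.1163, 0.1314]
tool_rot: [179.9, 0.4, 166.8]
force: [-0.3, -1.0, -0.8]
grip_width: 0.0006
```

```bash
cat > look.py <<'E'
from h import *
import sys
to(-33,15,float(sys.argv[2]) if len(sys.argv)>2 else 129)
from cell import env
c=env.read_camera('scene');cv2.imwrite(f'pics/{sys.argv[1]}.png',cv2.resize(c['img'][180:215,320:355,::-1],None,fx=12,fy=12,interpolation=cv2.INTER_CUBIC))
np.savez("s.npz",**c)
E
python3 look.py s4
```

```text
t 6.48 fix [-31.94  14.5  131.4 ] rot [179.9    0.42 166.79] F fix [-0.11 -1.04 -0.81] w 0.0005716805403935238 q [-38.8   5.6  23.9 111.1  -2.4  63.4  62.8]
tool shift mm [1.07 0.5  2.39] rotfrac [ 0.0035  0.0145 -0.0049]
```

View pics/s4.png

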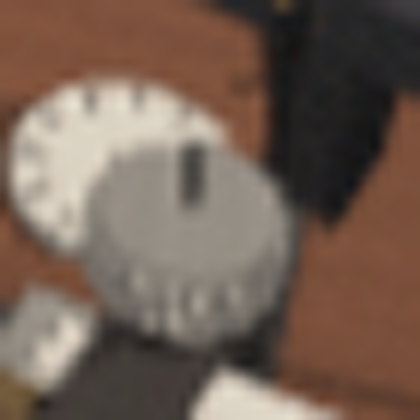

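```bash
cat > ang.py <<'E'
from h import *
import sys
c=dict(np.load("s.npz"))
a=[float(v) for v in sys.argv[1:]]
z=.1315+ a[2]*.002
p=onz(c,320+(a[0]+.5)/12-.5,180+(a[1]+.5)/12-.5,z)
f=fix(p); print("fix",f,"angle ccw from stop", np.degrees(np.arctan2(-f[0],f[1]))%360)
for k in (0,): print("centre px",(proj(c,np.r_[A,z])-[320,180]+.5)*12-.5)
E
python3 ang.py 196 145 .35
```

```text
fix [-17.41371372  -6.46634673 132.2       ] angle ccw from stop 110.37179708279224
centre px [187.5070843 216.7819229]
```

Emit:
servo_tool(
  moves="-0.002 0 0.001 0 0 0 1;-0.002 -0.003 0 0.002 -0.01 0.002 1;-0.002 -0.005 0 0.003 -0.01 0.002 1;-0.002 -0.005 0 0.003 -0.01 0.002 1;-0.002 -0.005 0 0.003 -0.01 0.002 1;-0.0018 -0.005 0 0.003 -0.01 0.002 1;-0.0018 -0.005 0 0.003 -0.008 0.002 1;-0.0015 -0.005 0 0 0 0 1;0.006 -0.001 0 0 0.008 0 1;0.004 0.008 0 0 0.008 0 1;0 0.01 0 -0.002 0.008 -0.003 1;-0.002 0.009 0 -0.002 0.008 -0.003 1;-0.004 0.003 0 -0.002 0.005 -0.003 1;-0.001 0 0 0 0 0 1",
)

```text
time_s: 7.7
tool_pos: [0.4985, 0.125, 0.1285]
tool_rot: [179.7, -0.6, 167.2]
force: [-0.6, -0.1, -0.2]
grip_width: 0.0003
```

```bash
python3 look.py s5
```

```text
t 7.70 fix [-33.09  23.16 128.48] rot [179.66  -0.56 167.2 ] F fix [-0.54 -0.26 -0.2 ] w 0.00033569015279934775 q [-38.8   6.7  23.6 110.3  -3.6  63.9  63.6]
tool shift mm [-0.05 -8.16 -0.57] rotfrac [ 0.012  -0.0195  0.0094]
```

View pics/s5.png

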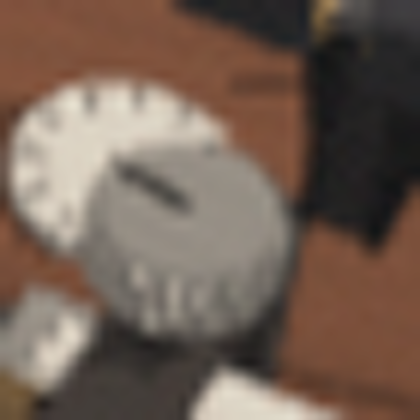

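```bash
sed -i 's/f=fix(p)/f=fix(p)-np.array([1.7,2.4,0])/' ang.py; python3 ang.py 196 145 .35;python3 ang.py 118 160 .5
```

```text
fix [-19.11371372  -8.86634673 132.2       ] angle ccw from stop 114.88533950638669
centre px [187.5070843 216.7819229]
fix [ -7.51127378 -20.1668293  132.5       ] angle ccw from stop 159.57180860443842
centre px [187.6959667  215.78300943]
```

Emit:
servo_tool(
  moves="0 -0.006 0 0.004 -0.006 0.003 1;-0.002 -0.002 0 0.004 -0.006 0.003 1;-0.002 -0.003 0 0.003 -0.01 0.002 1;-0.0022 -0.005 0 0.003 -0.01 0.002 1;-0.0022 -0.006 0 0.003 -0.01 0.002 1;-0.0022 -0.006 0 0.003 -0.01 0.002 1;-0.002 -0.006 0 0.003 -0.01 0.002 1;-0.002 -0.006 0 0.003 -0.01 0.002 1",
)

```text
time_s: 8.42
tool_pos: [0.4917, 0.0919, 0.1266]
tool_rot: [180.0, 0.0, 167.0]
force: [-3.7, 2.2, 3.0]
grip_width: 0.0003
```

```bash
python3 -c "
from h import *
to(-33,-15,129)
"
```

```text
t 8.42 fix [-32.19 -10.64 126.62] rot [1.7998e+02 1.0000e-02 1.6701e+02] F fix [-4.06  1.33  2.97] w 0.00029408193376138957 q [-37.3   4.8  24.9 112.5  -2.3  63.1  65.5]
tool shift mm [ 0.82 -4.36 -2.38] rotfrac [0.0007 0.0002 0.0028]
```

Emit:
servo_tool(
  moves="-0.002 -0.005 -0.001 0 -0.005 0 1;0.006 -0.001 -0.001 0 0 0 1;0.004 0.008 -0.001 0 0 0 1;0 0.01 -0.001 0 0 0 1;-0.002 0.008 0 0 0 0 1;-0.004 0.002 0 0 0 0 1;-0.001 0 0 0 0 0 1",
)

```text
time_s: 9.0
tool_pos: [0.4966, 0.1134, 0.1315]
tool_rot: [180.0, 0.4, 166.8]
force: [-2.2, 0.1, 0.5]
grip_width: 0.0006
```

```bash
python3 look.py s6
```

```text
t 9.00 fix [-32.33  11.39 131.54] rot [179.98   0.35 166.84] F fix [-2.19 -0.39  0.48] w 0.0006050307760814205 q [-38.6   5.4  23.9 111.2  -2.3  63.5  63.1]
tool shift mm [0.7  3.61 2.53] rotfrac [ 0.0007  0.0124 -0.003 ]
```

View pics/s6.png

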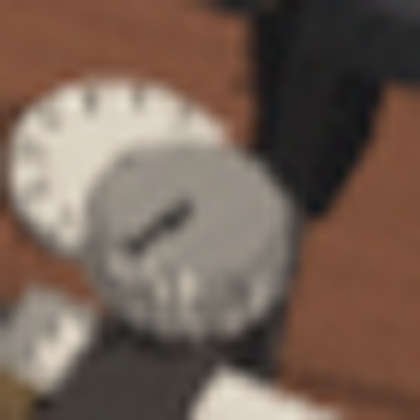

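```bash
python3 ang.py 128 250 .6
```

```text
fix [ 12.15747515  -8.49447591 132.7       ] angle ccw from stop 235.0578478675517
centre px [187.82193464 215.11682014]
```

Emit:
servo_tool(
  moves="0.002 0.004 0.001 0 0 0 1;-0.002 0 0.001 0 0 0 1;-0.002 -0.003 0 0.003 -0.01 0.002 1;-0.0022 -0.005 0 0.003 -0.01 0.002 1;-0.0022 -0.006 0 0.003 -0.01 0.002 1;-0.0022 -0.006 0 0.003 -0.01 0.002 1;-0.002 -0.006 0 0.003 -0.01 0.002 1;-0.002 -0.006 0 0.003 -0.01 0.002 1;-0.002 -0.005 0 0 -0.008 0 1",
)

```text
time_s: 9.8
tool_pos: [0.4915, 0.0901, 0.1274]
tool_rot: [-180.0, 0.8, 167.0]
force: [-3.4, 1.9, 0.8]
grip_width: 0.0003
```

```bash
python3 -c "
from h import *
to(-33,-15,129)
"
```

```text
t 9.80 fix [-32.02 -12.44 127.43] rot [-179.99    0.75  167.  ] F fix [-3.71  1.04  0.84] w 0.0002868637285786506 q [-37.4   4.1  24.8 113.1  -1.6  62.5  65. ]
tool shift mm [ 0.97 -2.56 -1.58] rotfrac [-0.0003  0.0263  0.0026]
```

Emit:
servo_tool(
  moves="0.006 -0.001 -0.001 0 0.006 0 1;0.004 0.008 -0.001 0 0.006 0 1;0 0.011 -0.0005 0 0.004 0 1;-0.002 0.009 0 0 0 0 1;-0.004 0.003 0 0 0 0 1;-0.002 0 0 0 0 0 1;-0.002 -0.003 0 0.003 -0.01 0.002 1;-0.0022 -0.005 0 0.003 -0.01 0.002 1;-0.0022 -0.006 0 0.003 -0.01 0.002 1;-0.0022 -0.006 0 0.003 -0.01 0.002 1;-0.002 -0.006 0 0.003 -0.01 0.002 1;-0.002 -0.006 0 0.003 -0.01 0.002 1;-0.002 -0.005 0 0 -0.008 0 1",
)

```text
time_s: 10.88
tool_pos: [0.4929, 0.0966, 0.1291]
tool_rot: [179.9, 0.9, 167.2]
force: [-8.2, 6.9, 6.7]
grip_width: 0.0005
```

```bash
python3 look.py s7
```

```text
t 10.88 fix [-32.1   -5.77 129.15] rot [179.89   0.87 167.18] F fix [-9.54  4.84  6.74] w 0.00047789582445139267 q [-37.8   4.2  24.5 112.7  -1.7  62.6  64.6]
tool shift mm [ 0.81 20.77  0.17] rotfrac [0.0038 0.0303 0.0088]
```

View pics/s7.png

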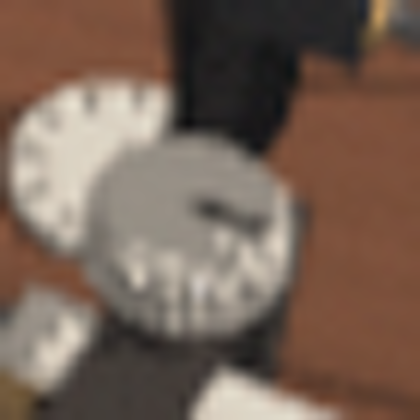

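```bash
python3 ang.py 268 225 .95
```

```text
fix [ -6.86671795  12.12418286 133.4       ] angle ccw from stop 29.525715801459288
centre px [188.26311464 212.78360026]
```

Emit:
servo_tool(
  moves="-0.0015 -0.005 -0.002 0 -0.006 0 1;-0.0015 -0.005 -0.001 0 -0.006 0 1;0.006 -0.002 -0.001 0 0.006 0 1;0.004 0.007 -0.0005 0 0.006 0 1;0 0.011 0 0 0.004 0 1;-0.002 0.009 0 0 0 0 1;-0.004 0.003 0 0 0 0 1;-0.001 0 0 0 0 0 1",
)

```text
time_s: 11.6
tool_pos: [0.4966, 0.1128, 0.1334]
tool_rot: [-180.0, 0.7, 167.0]
force: [-1.6, -1.4, 0.9]
grip_width: 0.0008
```

```bash
python3 look.py s8 131
```

```text
t 11.60 fix [-32.15  10.86 133.37] rot [-179.99    0.7   166.96] F fix [-1.26 -1.71  0.87] w 0.0008232988541925599 q [-38.6   5.   23.8 111.4  -1.9  63.4  62.9]
tool shift mm [0.87 4.14 2.36] rotfrac [-0.0004  0.0245  0.0011]
```

View pics/s8.png

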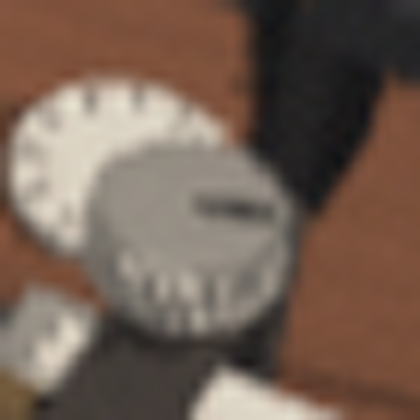

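```bash
cat > ang2.py <<'E'
from h import *
import sys
c=dict(np.load("s.npz"))
def g(u,v,z): return onz(c,320+(u+.5)/12-.5,180+(v+.5)/12-.5,z)
def ang(u0,v0,u1,v1,t):
    z=.1315+t*.002; f=fix(g(u1,v1,z))-fix(g(u0,v0,z)); return np.round(f[:2],1),np.degrees(np.arctan2(-f[0],f[1]))%360
if len(sys.argv)>1: print(ang(*map(float,sys.argv[1:])))
else:
    print(ang(190,205,195,145,.3),ang(190,210,116,160,.45),ang(190,208,126,250,.6),ang(200,205,270,225,1),ang(195,208,275,210,1.1))
    # s0z coordinates
    f=lambda a,b:((260+(a+.5)/4.4-.5-320+.5)*12-.5,(170+(b+.5)/4.4-.5-180+.5)*12-.5)
    print(ang(*f(333,122),*f(362,133),0))
E
python3 ang2.py
```

```text
(array([-14.4,  -5.8]), np.float64(111.85893876567492)) (array([ -4.1, -17.9]), np.float64(167.1922464863467)) (array([15.9, -6. ]), np.float64(249.28915127430983)) (array([-2.4, 13.8]), np.float64(9.959531507180984)) (array([-7.5, 13.5]), np.float64(29.19482014416994))
(array([-1.1, 16.3]), np.float64(3.6819204190676107))
```

Emit:
servo_tool(
  moves="0.002 0.004 0.001 0 0 0 1;-0.002 0 0.001 0 0 0 1;-0.002 -0.003 0 0.002 -0.01 0.001 1;-0.002 -0.005 -0.0003 0.002 -0.01 0.001 1;-0.0022 -0.006 -0.0003 0.002 -0.01 0.001 1;-0.0022 -0.006 -0.0003 0.002 -0.01 0.001 1;-0.002 -0.006 -0.0003 0.002 -0.01 0.001 1;-0.002 -0.006 -0.0003 0.002 -0.01 0.001 1;-0.002 -0.005 0 0 -0.008 0 1",
)

```text
time_s: 12.4
tool_pos: [0.4913, 0.0903, 0.1305]
tool_rot: [179.8, 1.1, 167.4]
force: [-3.7, 3.8, 2.1]
grip_width: 0.0006
```

```bash
python3 look.py s9 131
```

```text
t 12.40 fix [-32.27 -12.34 130.45] rot [179.83   1.1  167.36] F fix [-4.47  2.82  2.07] w 0.0006160786409152984 q [-37.4   3.6  24.7 113.2  -1.3  62.5  65.1]
tool shift mm [ 0.52 27.35 -0.48] rotfrac [0.0061 0.0383 0.0151]
```

View pics/s9.png

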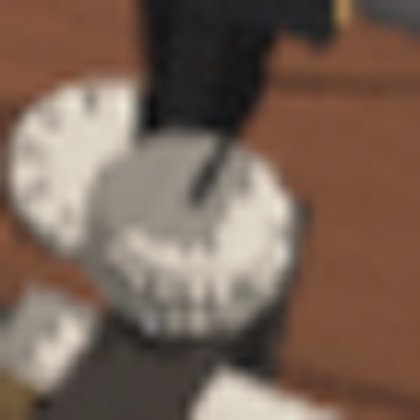

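Emit:
servo_tool(
  moves="0.006 -0.001 -0.0005 0 0.006 0.002 1;0.004 0.008 -0.0005 0 0.006 0.002 1;0.001 0.011 0 0 0.006 0.002 1;-0.002 0.009 0 0 0.005 0.002 1;-0.003 0.003 0 0 0 0 1;-0.002 0 0 0 0 0 1;-0.002 -0.003 0 0.002 -0.01 0.001 1;-0.002 -0.005 -0.0003 0.002 -0.01 0.001 1;-0.002 -0.006 -0.0003 0.002 -0.01 0.001 1;-0.002 -0.006 -0.0003 0.002 -0.01 0.001 1;-0.002 -0.006 -0.0003 0.002 -0.01 0.001 1;-0.002 -0.006 -0.0003 0.002 -0.01 0.001 1;-0.0018 -0.006 -0.0003 0 -0.008 0 1",
)

```text
time_s: 13.53
tool_pos: [0.4915, 0.0904, 0.1316]
tool_rot: [179.8, 1.3, 167.3]
force: [-1.9, 1.8, 0.8]
grip_width: 0.0007
```

```bash
python3 ang2.py 195 205 232 145 1.25; python3 look.py s10 131
```

```text
(array([-17.6,  -0.4]), np.float64(91.27161338335725))
t 13.53 fix [-32.11 -12.15 131.63] rot [179.84   1.34 167.29] F fix [-2.25  1.31  0.76] w 0.0007099708488603119 q [-37.5   3.4  24.6 113.3  -1.1  62.4  64.8]
tool shift mm [ 0.74 27.15  0.69] rotfrac [0.0059 0.0468 0.0126]
```

View pics/s10.png

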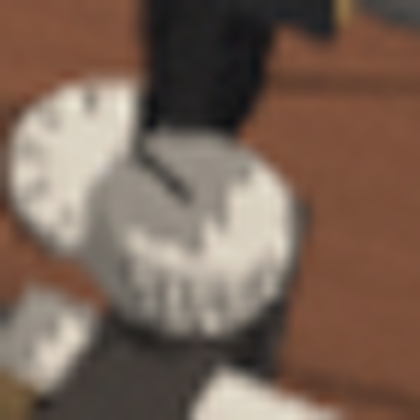

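Emit:
servo_tool(
  moves="0.006 -0.001 -0.0005 0 0.006 0.002 1;0.004 0.008 -0.0005 0 0.006 0.002 1;0.001 0.011 0 0 0.006 0.002 1;-0.002 0.009 0 0 0.005 0.002 1;-0.003 0.003 0 0 0 0 1;-0.002 0 0 0 0 0 1;-0.002 -0.003 0 0.002 -0.01 0.001 1;-0.002 -0.005 -0.0003 0.002 -0.01 0.001 1;-0.002 -0.006 -0.0003 0.002 -0.01 0.001 1;-0.002 -0.006 -0.0003 0.002 -0.01 0.001 1;-0.002 -0.006 -0.0003 0.002 -0.01 0.001 1;-0.002 -0.006 -0.0003 0.002 -0.01 0.001 1;-0.002 -0.006 -0.0003 0 -0.008 0 1",
)

```text
time_s: 14.67
tool_pos: [0.4915, 0.0905, 0.1328]
tool_rot: [179.9, 1.5, 167.2]
force: [-2.7, 2.4, -1.3]
grip_width: 0.0006
```

```bash
python3 ang2.py 190 200 137 145 1.4; python3 look.py s11 131
```

```text
(array([ -7.3, -14.9]), np.float64(153.7651335961473))
t 14.67 fix [-32.08 -12.06 132.82] rot [179.87   1.51 167.19] F fix [-3.2   1.7  -1.29] w 0.0005743487781903477 q [-37.6   3.2  24.5 113.3  -0.9  62.4  64.5]
tool shift mm [ 0.84 27.06  1.86] rotfrac [0.0046 0.0525 0.0091]
```

View pics/s11.png

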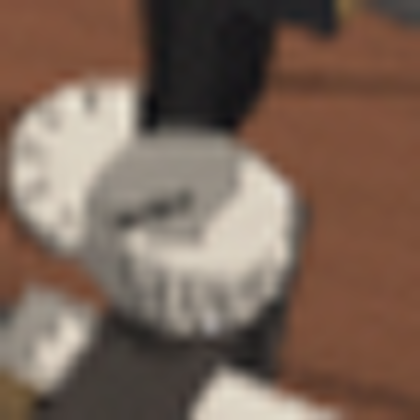

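Emit:
servo_tool(
  moves="0.006 -0.001 0 0 0.006 0.002 1;0.004 0.008 0 0 0.006 0.002 1;0.001 0.011 0 0 0.006 0.002 1;-0.002 0.009 0 0 0.005 0.002 1;-0.003 0.003 0 0 0 0 1;-0.002 0 0 0 0 0 1;-0.002 -0.003 0 0.002 -0.01 0.001 1;-0.002 -0.005 -0.0003 0.002 -0.01 0.001 1;-0.002 -0.006 -0.0003 0.002 -0.01 0.001 1;-0.002 -0.006 -0.0003 0.002 -0.01 0.001 1;-0.002 -0.006 -0.0003 0.002 -0.01 0.001 1;-0.002 -0.006 -0.0003 0.002 -0.01 0.001 1;-0.002 -0.006 -0.0003 0 -0.008 0 1",
)

```text
time_s: 15.8
tool_pos: [0.4915, 0.0908, 0.1328]
tool_rot: [179.9, 1.7, 167.1]
force: [-3.2, 3.0, 0.2]
grip_width: 0.0008
```

```bash
python3 ang2.py 190 198 115 222 1.6; python3 look.py s12 131
```

```text
(array([12.9, -9.8]), np.float64(232.88979671337313))
t 15.80 fix [-32.17 -11.83 132.78] rot [179.91   1.66 167.11] F fix [-3.76  2.23  0.2 ] w 0.0007541177605218728 q [-37.6   3.1  24.4 113.4  -0.7  62.3  64.2]
tool shift mm [ 0.8  26.83  1.8 ] rotfrac [0.0032 0.058  0.0064]
```

View pics/s12.png

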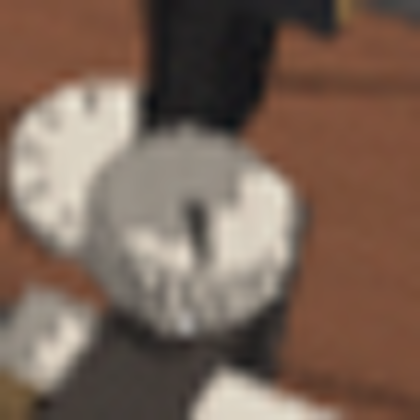

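Emit:
servo_tool(
  moves="0.006 -0.001 0 0 0.006 0.002 1;0.004 0.008 0 0 0.006 0.002 1;0.001 0.011 0 0 0.006 0.002 1;-0.002 0.009 0 0 0.005 0.002 1;-0.003 0.003 0 0 0 0 1;-0.002 0 0 0 0 0 1;-0.002 -0.003 0 0.002 -0.01 0.001 1;-0.002 -0.005 -0.0003 0.002 -0.01 0.001 1;-0.002 -0.006 -0.0003 0.002 -0.01 0.001 1;-0.002 -0.006 -0.0003 0.002 -0.01 0.001 1;-0.002 -0.006 -0.0003 0.002 -0.01 0.001 1;-0.002 -0.005 -0.0003 0.002 -0.01 0.001 1;0.006 -0.001 0 0 0 0 1;0.02 0 -0.002 0 0.004 0 1;0.03 0 -0.01 0 0.005 0 1;0.03 0 -0.02 0 0.005 0 1;0.01 0 -0.02 0 0 0 1;0 0 0 0 0 0 1",
)

```text
time_s: 17.35
tool_pos: [0.3956, 0.1115, 0.1818]
tool_rot: [-179.6, 1.7, 166.4]
force: [0.6, -0.5, 0.9]
grip_width: 0.0004
```

```bash
python3 ang2.py 190 200 203 255 1.8; python3 look.py s13 131;python3 -c "
from h import *
from cell import env
c=env.read_camera('top');cv2.imwrite('pics/t4.png',cv2.resize(c['img'][200:260,190:270,::-1],None,fx=8,fy=8,interpolation=cv2.INTER_CUBIC))
"
```

```text
(array([11.2,  8.1]), np.float64(305.83913391611395))
t 17.35 fix [-130.31  -13.32  181.8 ] rot [-179.63    1.72  166.43] F fix [ 0.69 -0.33  0.9 ] w 0.00042402290598633524 q [-41.5 -11.6  18.7 120.1   5.4  69.8  51.5]
tool shift mm [-95.49  29.51  53.5 ] rotfrac [-0.0131  0.06   -0.0176]
```

View pics/s13.png

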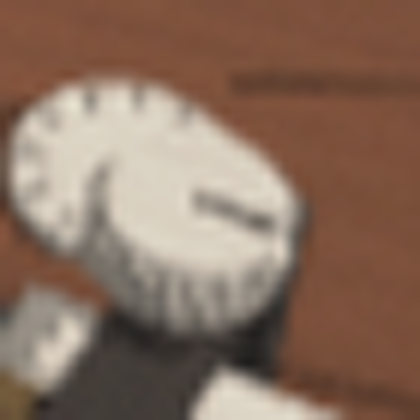

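View pics/t4.png

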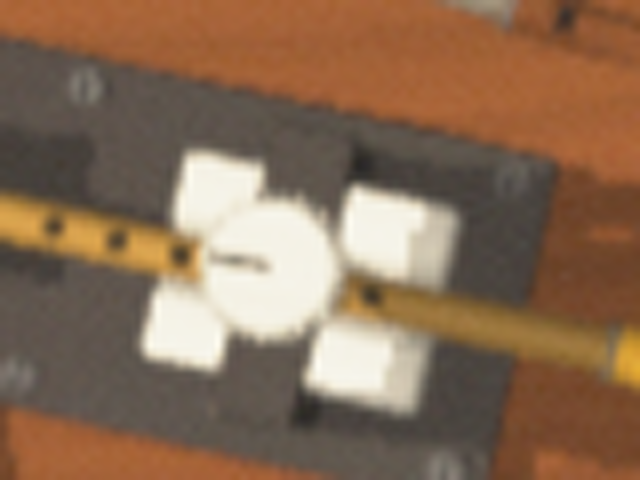

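Emit:
servo_tool(
  moves="0 -0.025 0 0.001 0.005 0 1;-0.01 -0.028 0 0.001 0.005 0 1;-0.02 -0.028 0 0.001 0.005 0 1;-0.022 -0.028 0 0.001 0.005 0 1;-0.022 -0.028 0 0.001 0.005 0 1;-0.022 -0.02 0 0.001 0.005 0 1;-0.018 -0.01 0 0.001 0.005 0 1;0 0 0 0 0 -0.2 1;0 0 0 0 0 -0.25 1;0 0 0 0 0 -0.25 1;0 0 0 0 0 -0.25 1;0 0 0 0 0 -0.25 1;0 0 0 0 0 -0.25 1;0 0 0 0 0 -0.25 1;0 0 0 0 0 -0.25 1;0 0 0 0 0 -0.25 1",
)

```text
time_s: 18.78
tool_pos: [0.4725, -0.1122, 0.1684]
tool_rot: [-178.4, -2.1, -130.7]
force: [0.1, -0.3, -0.3]
grip_width: 0.0008
```

```bash
python3 -c "
from h import *
to(0,-185,120,270+YAW)
"
```

```text
t 18.78 fix [  -4.76 -213.81  168.44] rot [-178.37   -2.1  -130.67] F fix [ 0.16 -0.26 -0.28] w 0.0007850808335184563 q [-32.1  -0.6  40.6 112.4   3.3  67.9 146.6]
tool shift mm [-29.49  10.47  47.11] rotfrac [-0.0381 -0.0857 -0.9622]
```

Emit:
servo_tool(
  moves="0 0 0 0 0 0.2 1;0 0 0 0 0 0.25 1;0 0 0 0 0 0.25 1;0 0 0 0 0 0.25 1;0 0 0 0 0 0.25 1;0 0 0 0 0 0.25 1;0 0 0 0 0 0.25 1;0 0 0 0 0 0.25 1;0 0 0 0 0 0.25 1;0 0 0 0 0 0.25 1;0 0 0 0 0 0.25 1;0 0 0 0 0 0.25 1;0 0 0 0 0 0.25 1;0 0 0 0 0 0.25 1;0 0 0 0 0 0.25 1;0 0 0 0 0 0.25 1;0 0 0 0 0 0.25 1;0 0 0 0 0 0.25 1;0 0 0 0 0 0.25 1;0 0 0 0 0 0.25 1",
)

```text
time_s: 20.45
tool_pos: [0.4701, -0.144, 0.1469]
tool_rot: [-178.7, 5.2, 87.6]
force: [-0.1, -0.8, -1.1]
grip_width: 0.0003
```

```bash
python3 -c "
from h import *
to(0,-185,120,90+YAW)
"
```

```text
t 20.45 fix [ 3.0000e-02 -2.4532e+02  1.4692e+02] rot [-178.72    5.19   87.58] F fix [ 0.13 -0.82 -1.08] w 0.0003286579132414908 q [-31.9   2.5  43.3 112.8   3.9  65.8   7.4]
tool shift mm [61.48 11.6  21.2 ] rotfrac [-0.0276  0.1848  0.3694]
```

Emit:
servo_tool(
  moves="0.01 0.003 0.003 -0.007 0.045 0.11 1;0.013 0.003 0.003 -0.007 0.05 0.12 1;0.013 0.003 0.003 -0.007 0.045 0.1 1;0.012 0.003 0.003 -0.007 0.045 0.04 1;0.005 0 0.003 0 0 0 1;0 0 0 0 0 0 1;0 0 0 0 0 0 1",
)

```text
time_s: 21.03
tool_pos: [0.4892, -0.1033, 0.1217]
tool_rot: [-180.0, 0.8, 75.5]
force: [-0.5, -0.1, 0.7]
grip_width: 0.0005
```

```bash
python3 -c "
from h import *
to(0,-180,57,90+YAW)
from cell import env
c=env.read_camera('scene');cv2.imwrite('pics/s14.png',cv2.resize(c['img'][150:290,240:440,::-1],None,fx=4,fy=4,interpolation=cv2.INTER_CUBIC))
c=env.read_camera('wrist');cv2.imwrite('pics/w14.png',c['img'][:,:,::-1])
"
```

```text
t 21.03 fix [   9.43 -201.36  121.7 ] rot [-179.96    0.79   75.45] F fix [-0.44 -0.18  0.65] w 0.0005016018648201835 q [-32.3   5.8  43.  113.2  -3.6  62.6  -2.3]
tool shift mm [22.   -9.94 64.41] rotfrac [-0.0016  0.0277 -0.0516]
```

View pics/s14.png

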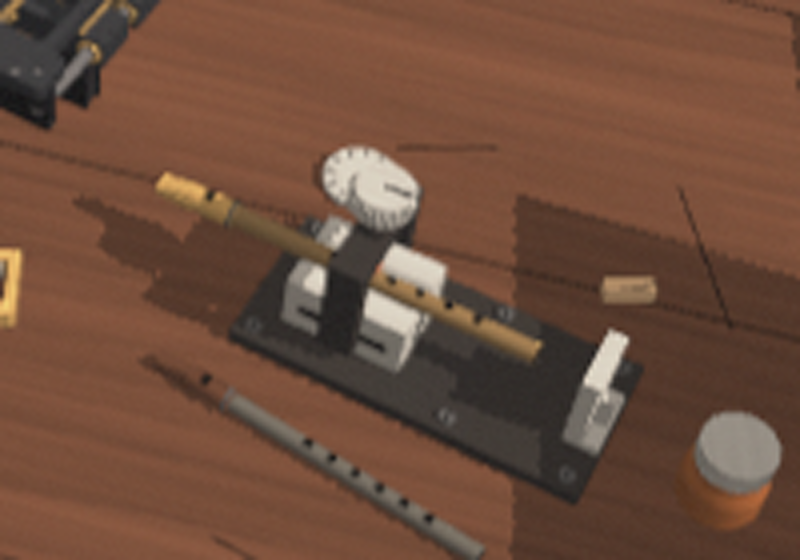

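View pics/w14.png

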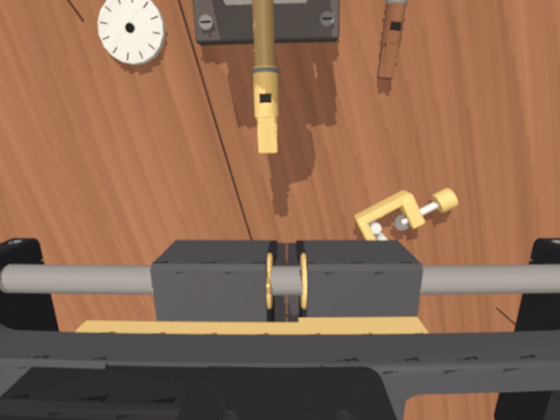

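Emit:
servo_tool(
  moves="0.004 -0.002 0.01 0 0.007 -0.013 1;0.004 -0.002 0.014 0 0.007 -0.013 1;0.004 -0.002 0.014 0 0.007 -0.013 1;0.004 -0.002 0.014 0 0.005 -0.01 1;0.003 -0.001 0.01 0 0 0 1;0 0 0.004 0 0 0 1;0 0 0 0 0 0 1;0 0 0 0 0 0 1",
)

```text
time_s: 21.8
tool_pos: [0.4847, -0.0834, 0.0518]
tool_rot: [179.9, -0.0, 77.0]
force: [-0.2, 0.2, 0.1]
grip_width: 0.0007
```

```bash
python3 -c "
from h import *
to(0,-165,54,90+YAW)
"
```

```text
t 21.80 fix [   0.58 -182.98   51.83] rot [ 1.7986e+02 -3.0000e-02  7.6950e+01] F fix [-0.19  0.14  0.14] w 0.000717132508035965 q [-31.5  10.9  41.5 118.   -8.9  54.    1.7]
tool shift mm [17.98 -0.57 -2.16] rotfrac [ 0.0051 -0.0009  0.0008]
```

Emit:
servo_tool(
  moves="0.003 0 -0.001 0 0 0 1;0.004 0 -0.001 0 0 0 1;0.004 0 0 0 0 0 1;0.004 0 0 0 0 0 1;0.003 0 0 0 0 0 1;0.002 0 0 0 0 0 1;0.002 0 0 0 0 0 1;0.002 0 0 0 0 0 1;0.002 0 0 0 0 0 1",
)

```text
time_s: 22.55
tool_pos: [0.4939, -0.0561, 0.0571]
tool_rot: [179.5, -0.1, 76.9]
force: [0.4, -0.6, 0.0]
grip_width: 0.0005
```

```bash
cat > lk.py <<'E'
from h import *
import sys
to(0,-126,54,90+YAW)
from cell import env
c=env.read_camera('scene');cv2.imwrite(f'pics/{sys.argv[1]}.png',cv2.resize(c['img'][170:290,260:440,::-1],None,fx=4.4,fy=4.4,interpolation=cv2.INTER_CUBIC))
E
python3 lk.py s15
```

```text
t 22.55 fix [   3.4  -154.37   57.15] rot [ 1.7952e+02 -1.2000e-01  7.6930e+01] F fix [ 0.52 -0.53  0.02] w 0.00048373591213188196 q [-33.8  10.7  40.5 117.3  -8.6  54.3  -1.9]
tool shift mm [28.37 -3.43  3.18] rotfrac [ 0.0167 -0.0043  0.0001]
```

View pics/s15.png

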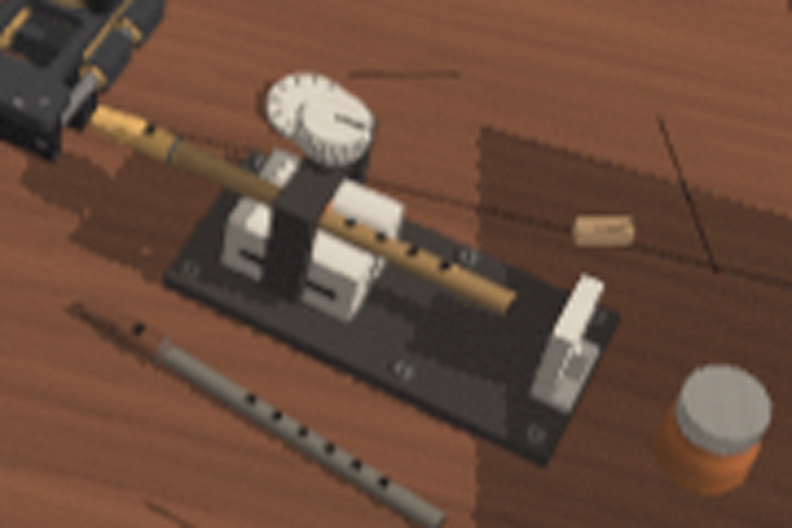

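Emit:
servo_tool(
  moves="-0.004 0 0 0 0 0 1;-0.002 -0.002 0.003 0.008 0 0 1;0 -0.002 0.002 0.008 0 0 1;0.002 0 0 0 0 0 1;0.003 0 0 0 0 0 1;0.003 0 0 0 0 0 1;0.0025 0 0 0 0 0 1;0.0025 0 0 0 0 0 1",
)

```text
time_s: 23.27
tool_pos: [0.4908, -0.0485, 0.0512]
tool_rot: [-179.9, -0.1, 76.8]
force: [-0.2, 0.1, 0.1]
grip_width: 0.0004
```

```bash
python3 lk.py s16
```

```text
t 23.27 fix [  -1.37 -147.68   51.16] rot [-1.7992e+02 -9.0000e-02  7.6830e+01] F fix [-0.18  0.09  0.12] w 0.0003704503507480254 q [-34.2  11.2  40.1 117.7  -9.   54.2  -2.5]
tool shift mm [21.69  1.33 -2.81] rotfrac [-0.0029 -0.0032 -0.0034]
```

Emit:
servo_tool(
  moves="0.0025 0 -0.0005 0 0 0 1;0.0025 0 -0.0003 0 0 0 1;0.0025 0 0 0 0 0 1;0.0025 0 0 0 0 0 1;0.0025 0 0 0 0 0 1;0.0015 0 0 0 0 0 1",
)

```text
time_s: 23.82
tool_pos: [0.4946, -0.0325, 0.0522]
tool_rot: [-179.9, -0.1, 76.9]
force: [0.2, -1.2, 1.5]
grip_width: 0.0007
```

```bash
python3 lk.py s17
```

```text
t 23.82 fix [  -1.3  -131.21   52.17] rot [-1.7993e+02 -1.1000e-01  7.6910e+01] F fix [ 0.5  -1.16  1.46] w 0.000683734504029146 q [-35.4  11.3  39.5 117.3  -9.   54.3  -4.3]
tool shift mm [ 5.21  1.29 -1.82] rotfrac [-0.0024 -0.004  -0.0007]
```

View pics/s17.png

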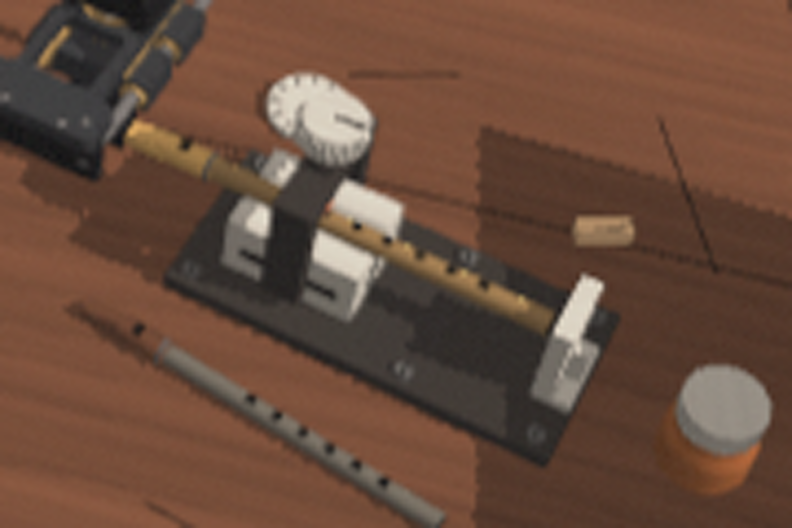

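Emit:
servo_tool(
  moves="0.0015 0 0 0 0 0 1;0.0015 0 0 0 0 0 1;0.0015 0 0 0 0 0 1",
)

```text
time_s: 24.12
tool_pos: [0.4957, -0.028, 0.0523]
tool_rot: [-179.9, -0.1, 76.9]
force: [-0.1, -1.0, 0.2]
grip_width: 0.0006
```

Emit:
servo_tool(
  moves="0.0015 0 0 0 0 0 1;0.0015 0 0 0 0 0 1",
)

```text
time_s: 24.28
tool_pos: [0.4958, -0.0276, 0.0522]
tool_rot: [-179.9, 0.1, 76.9]
force: [-2.2, -5.8, 2.0]
grip_width: 0.0005
```

Emit:
servo_tool(
  moves="0.0015 0 0 0 0 0 1;0.0015 0 0 0 0 0 1",
)

```text
time_s: 24.45
tool_pos: [0.4958, -0.0276, 0.0522]
tool_rot: [-179.9, 0.3, 76.7]
force: [-1.4, -4.8, 1.5]
grip_width: 0.0008
```

```bash
python3 lk.py s18
```

```text
t 24.45 fix [  -1.22 -126.13   52.2 ] rot [-179.87    0.33   76.75] F fix [-0.27 -4.97  1.47] w 0.0008140680256201263 q [-36.1  11.5  39.3 117.   -8.6  54.5  -5.6]
tool shift mm [ 0.12  1.22 -1.8 ] rotfrac [-0.0044  0.0117 -0.0064]
```

Emit:
servo_tool(
  moves="-0.002 0 0 0 0 0 1;-0.004 0 0 0 0 0 1;-0.01 0 0 0 0 0 1;-0.02 0 0 0 0 0 1;-0.02 0 0 0 0 0 1;-0.01 0 -0.01 0 0 0 1;0 0 -0.02 0 0 0 1;0 0 -0.02 0 0 0 1;0 0 -0.02 0 0 0 1;0 0 0 0 0 0 1;0 0 0 0 0 0 1",
)

```text
time_s: 25.42
tool_pos: [0.4797, -0.0946, 0.1277]
tool_rot: [-179.9, -0.1, 76.6]
force: [0.0, -0.7, 0.4]
grip_width: -0.0
```

```bash
python3 lk.py s19; python3 -c "
from h import *
from cell import env
c=env.read_camera('top');np.savez('top9.npz',**c);cv2.imwrite('pics/t9.png',cv2.resize(c['img'][165:305,110:300,::-1],None,fx=4.2,fy=4.2,interpolation=cv2.INTER_CUBIC))
"
```

```text
t 25.42 fix [  -1.79 -195.01  127.66] rot [-1.799e+02 -5.000e-02  7.658e+01] F fix [ 0.17 -0.64  0.35] w -2.2125797654810918e-05 q [-33.1   3.5  42.8 114.3  -2.7  63.3  -2.5]
tool shift mm [68.95  1.5  73.72] rotfrac [-0.0034 -0.0019 -0.0121]
```

View pics/s19.png

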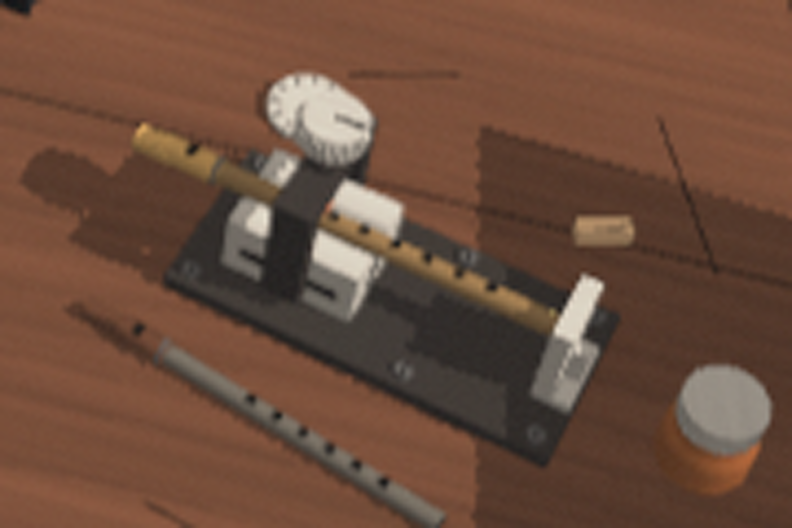

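View pics/t9.png

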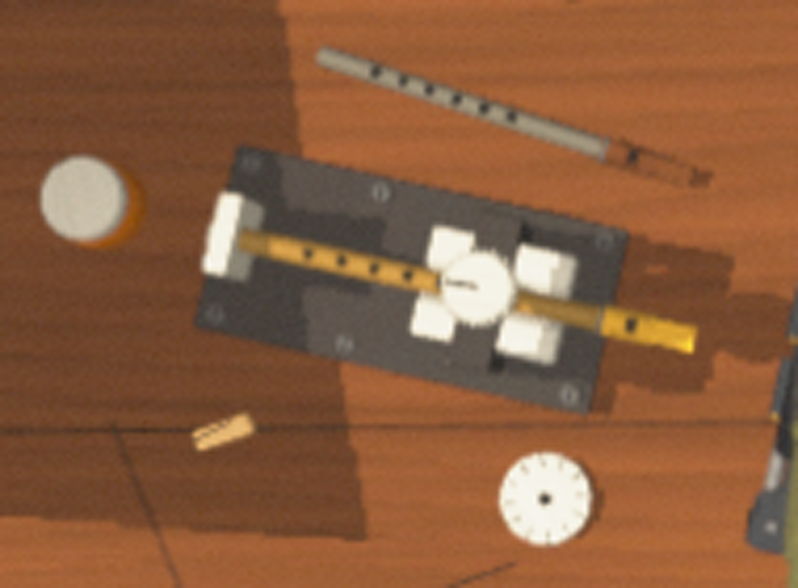

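```bash
python3 - <<'E'
from h import *
d=dict(np.load("top9.npz"))
f=lambda a,b,z:fix(onz(d,110+(a+.5)/4.2-.5,165+(b+.5)/4.2-.5,z))
print(f(695,342,.047),f(750,350,.047),f(239,238,.0495))
E
```

```text
[  -1.96713392 -116.00296132   47.        ] [ 1.16904162e-01 -1.46896070e+02  4.70000000e+01] [  0.54365992 145.8980589   49.5       ]
```

```bash
python3 -c "
from cell import env
print(env.sign_off())"
```

```text
the job is handed in; nothing more can be done
None
```

The thumbscrew is loosened two turns and the whistle's foot is up against the stop. I handed the job in at about 25 s, with the arm clear of everything.

- **Thumbscrew:** I swept the closed fingertips along the rim in 11 strokes. The forces I read were mostly about 2–9.5 N. Followed stroke by stroke in the pictures, the index line made two full turns counter-clockwise. It ended pointing at the stop, about 720–725° in all.
- **Whistle:** Only after that did I push it by its mouthpiece end, about 31 mm. It stopped dead, with the push reading about 5–6 N, at the spot I had worked out for the foot touching the stop.
- **Last check:** After backing off, the top picture puts the foot at y ≈ 144–146 mm against the stop face at 145 mm. That agrees to the roughly 2 mm the cameras allow. The gauge disc, plug, spare whistle and jar looked unmoved in the last pictures. The tube cutter and mallet were outside that view, but I did not go near them.
- **What went wrong:**
  - The first sweep nearly stalled and I had to push harder sideways. The readings then were at most 9.5 N inward and 6.7 N upward.
  - I first turned the wrist the wrong way, towards its joint limit, so I turned it back before pushing.
  - During the push the fingertip crept up about 5 mm, so I backed off, lowered it and carried on.

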